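# Slide a blank along the fence into the corner of a planing board

## Task

Set the small dark wooden blank on the planing board in place for planing, only pushing or dragging it with light fingertip pressure, never squeezing it between the fingers or picking it up. First push it across, near where it lies, until its long side is flat against the long fence; then keep it against the fence and slide it steadily along into the corner pocket until its end is fully home against the end stop. Leave the things around the board alone, and finish with the hand clear of the blank.

Things in the scene. Friction and masses are not known exactly. Their poses are not given: they have to be found in the camera images.
- planing_board: Fixed plywood planing board, 200 mm (its x) by 400 mm (its y), on a dark rubber mat 240 by 440 by 2 mm. Origin: centre of the mat's underside, on the bench (z = 0); z up; x roughly away from the robot, y roughly to its left, turned up to 0.4 rad. Working surface 17 mm above the origin. Three beech strips, each 10 mm high (tops 27 mm above the origin), are screwed on it.
- fence (a point): Middle of the fence's inner face, at the board's surface: board x = +78, y = 0 mm. The fence is the long strip, 20 mm wide, along the whole +x edge of the board (board x = 78 to 98 mm), parallel to board y.
- end_stop (a point): Middle of the end stop's inner face, at the board's surface: board x = -8.5, y = +165 mm. The end stop is the strip, 22 mm wide, across the +y end of the board (board y = 165 to 187 mm), square to the fence and meeting it.
- keeper (a point): Point of the keeper's nose, at the board's surface: board x = +14, y = +96 mm. The keeper is a short strip parallel to the fence, board x = 5 to 23, y = 105 to 165 mm, its nose pointing to -y. Fence, end stop and keeper form the corner pocket, 55 mm wide (board x = 23 to 78), open to -y.
- home (a point): Where the centre of the blank's underside is when the blank is home: board x = +53, y = +120 mm, at the board's surface. Its 90 mm length then lies along the fence (board y), one end on the end stop.
- blank: Loose dark walnut block, 50 mm (its x) by 90 mm (its y) by 20 mm high, about 45 to 90 g, lying flat on the planing board near its -y end, turned up to 0.6 rad from the board, 90 mm length roughly along the fence. Origin: centre of its underside; z up. It stands 10 mm higher than the strips and slides freely on the board (friction coefficient about 0.45 to 0.75).
- block_plane: Bystander: loose hand plane, 160 by 50 mm, 62 mm high, on the bench beyond the fence (the board's +x side). Origin: centre of its sole, x along its length.
- bench_brush: Bystander: loose bench brush, wooden back and black bristles, 170 by 44 mm, 52 mm high, on the bench beyond one end of the board. Origin: centre of its underside, x along its length.
- wax_tin: Bystander: loose round metal tin, 77 mm across, 79 mm high, upright on the bench beyond the other end of the board. Origin: centre of its underside.
- slat: Bystander: loose thin dark wooden strip, 40 by 200 by 8 mm, lying on the bench on the robot's side of the board. Origin: centre of its underside, y along its length.
There are look-alikes about, which are no part of the job. There is more than one size of the blank; the job needs the middle-sized.

How it is judged:
By the outcome, as a careful person would: the job done as asked, in the order asked, and still so for the second after the job is handed in, with the robot touching nothing.
It also fails if it takes over 48 s, if anything falls off the work surface, if the arm or the gripper's body presses on something with over 40 N, if the wrist force passes 120 N, or if a joint passes its speed limit or range.

## Robot

A 6-joint arm with a two-finger parallel gripper is mounted at the origin on the work surface. World frame = base frame: x ahead of the robot, y to its left, z up, the work surface at z = 0. Lengths are in m, angles in rad, forces in N, time in s.
With the tool pointing down it reaches from about 0.275 to 0.825 m from the base axis. Payload 4.9 kg.
Tool frame: the origin (TCP) lies on the centre line of the jaws, within the pads' length; the fingertips stand ctrl.nose_length ahead of it and the grasp point (between the pads) lies 6 mm ahead of it (ctrl.nose_length is the distance from the TCP to the fingertips, in m); z points along the fingers, y is the direction in which the jaws open and shut (so a half turn about z gives the same grasp; the last joint's range is limited). The gripper opens to 85 mm and grips with 20 to 120 N. Pads are 22 mm wide; open, the fingers measure 114 mm over their backs; the gripper's body (76 mm by 85 mm) begins 54 mm behind the grasp point. The pads swing forward as they close: fully open they stand 13 mm farther back than shut.
Start: joints at [1.152, 0.326, -0.193, 1.052, 0, 1.437], TCP at [0.155, 0.528, 0.256] pointing down, gripper open.
Joint ranges: [-2.65, 2.65], [-0.97, 1.79], [-1.3, 1.35], [-1.93, 2.1], [-1.47, 1.37], [-3.14, 3.14]. Speed limits (rad/s): [2.57, 2.57, 3.14, 3.14, 3.14, 3.14].

## Interface

Orientations are given as a unit quaternion [w, x, y, z].
In Python, from plant import ctrl gives the robot as it stands.
- The arm moves only by the shell command python3 -m creep 'ROWS' [OPENING] [FORCE]. ROWS is JSON, a list of rows, each an object of numbers: "dx", "dy", "dz": the shift along the tool's x, y, z in units of 30 mm (1.0 is 30 mm); "ax", "ay", "az": the turn, a rotation vector about the tool's x, y, z in units of 5 degrees (1.0 is 5 degrees). In form: [{"dx": .., "dy": .., "dz": .., "ax": .., "ay": .., "az": ..}, ...]. A call has 1 to 10 rows; each row is the pose to reach, as a shift and turn from the pose commanded when the call began, along the tool's axes at that moment; what a row does not reach only later rows make up. A row lasts 1/10 s, in which the tool goes at most 50 mm and 8.59 degrees, less where a joint would pass 70% of its speed; a pose out of reach is approached as far as the arm can. A call with a gripper value outside its range is refused whole. OPENING is the finger opening in mm, from 0 to 85.4, set as the call begins (- or left out, the last holds). The fingers move at their own pace and stop on an object; FORCE is the grip in N (left out, the last holds). Time passes only in rows, so rows that repeat a pose let the fingers close. It gives the time, the measured TCP pose, the force and the opening at its end, in the units of the state.
- ctrl.read_state(): the state, without advancing time (a new reading comes with each control period).
- ctrl.capture(name): name is "side" or "top" or "wrist"; returns a dict with "image" (420x560x3 uint8, red, green, blue), "depth" (420x560 float32, m along the optical axis (not along the pixel's ray), 0 where there is no reading), "fov_y" (degrees; the focal length in pixels is half the picture's height over the tangent of half this angle, whatever the lens; pixels are square), "cx", "cy" (the principal point, pixels), "k1" (the pictures are not rectified: a ray, as slopes to the right and down, at radius r is drawn at 1 + k1 r^2 times it, then the intrinsics apply), "R" (3x3) and "t" (3): a world point X has camera coordinates R X + t. Camera axes: x right, y down, z forward; pixel columns grow to the right and rows downward; lengths in m; the calibration is good to about 2 mm. A picture is of the moment at which its call begins.
- ctrl.sign_off(): hands the job in, once; it reports no verdict.
The state is a dict: "t": time; "q": joint angles; "joint_vel": joint speeds; "effort": joint torques, N m; "position": TCP position; "orientation": TCP orientation; "ft_force": force on the tool from outside, world axes, zero at the start; "moment": the same for the moment, N m; "grip_width": opening from 0.0 (shut) to 1.0 (fully open).
Only numpy, scipy, OpenCV 4.12 (cv2) and the standard library are available. Lean on these libraries where they do the work, as an engineer would, in place of code of your own. Each camera call takes 0.05 s, during which the arm holds its last target.

## Working session

There is one attempt and no reset: what is moved stays moved. The work goes in short steps, Python scripts to look and compute and a shell command to move; the robot and the scene stay as the last step left them, time stands still between calls to the robot, and variables do not carry over. Pictures are saved under pics/ and viewed, and the job is handed in when it is done.

```bash
ls; mkdir -p pics
python3 - <<'E'
from plant import ctrl
import cv2
print(ctrl.nose_length); print(ctrl.read_state())
for n in("top","side"):
    c=ctrl.capture(n); cv2.imwrite(f"pics/{n}0.png",c["image"][:,:,::-1]); print(n,c["fov_y"],c["cx"],c["cy"],c["k1"],c["R"],c["t"])
E
```

```text
pics
0.025
{'t': 0.0, 'q': array([ 1.15182802e+00,  3.26942697e-01, -1.93621541e-01,  1.05202259e+00,
       -7.15872268e-06,  1.43659565e+00]), 'joint_vel': array([-0.00132503,  0.00051401, -0.00015314,  0.0021728 ,  0.0001678 ,
       -0.00119718]), 'effort': array([ 1.20064378e-03, -4.43395758e+01,  2.62440813e+01,  1.54697348e-02,
        1.98665549e-05, -1.60137663e-06]), 'position': array([0.15427217, 0.52732902, 0.25548817]), 'orientation': array([-2.41023692e-04,  1.41903147e-01,  9.89880142e-01, -8.62201283e-04]), 'ft_force': array([-0.79592037,  0.22612052,  0.33603586]), 'moment': array([-0.00456726, -0.02749104, -0.02047448]), 'grip_width': 1.0045756079269201}
top 49.560551328711725 278.0107845016384 203.2618967206836 0.03399211068851271 [[ 0.0061576  -0.99983856  0.0168801 ]
 [-0.98979773 -0.00849694 -0.1422261 ]
 [ 0.14234657 -0.01583211 -0.98969025]] [0.02066511 0.55268722 0.98683675]
side 44.805786243060425 283.79222665444905 207.54788977716217 0.06498532316695996 [[-0.96483133 -0.26174146 -0.02432943]
 [-0.11043747  0.48759637 -0.8660562 ]
 [ 0.23854575 -0.83291127 -0.49935432]] [0.54475963 0.10889829 0.97855052]
```

View pics/top0.png

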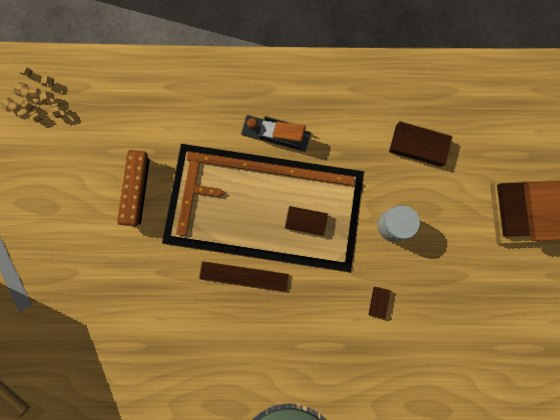

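View pics/side0.png

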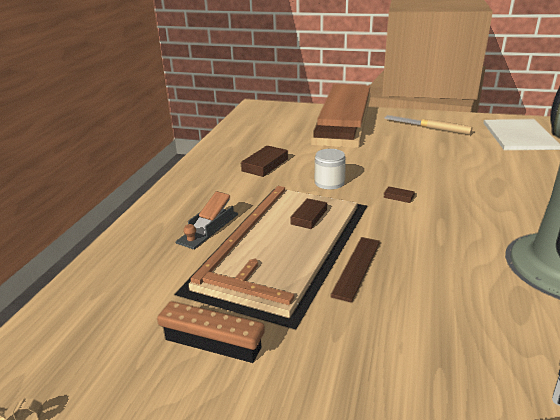

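Candidates in the top view are the dark block on the board (306,220), a larger block (421,144), a smaller block (380,302) and the slat (245,276). I choose the middle-sized block lying on the board at (306,220). Next I check it in a close crop and measure it.

```bash
cat > h.py <<'E'
import numpy as np, cv2
from plant import ctrl
def K(c):
    f=210/np.tan(np.radians(c["fov_y"]/2)); return np.array([[f,0,c["cx"]],[0,f,c["cy"]],[0,0,1.]]), np.array([c["k1"],0,0,0,0.])
def ray(c,px,z):
    k,d=K(c); n=cv2.undistortPoints(np.array(px,float).reshape(-1,1,2),k,d).reshape(-1,2)
    v=np.c_[n,np.ones(len(n))]@c["R"]; o=-c["R"].T@c["t"]
    return o+v*((z-o[2])/v[:,2])[:,None]
def proj(c,X):
    k,d=K(c); return cv2.projectPoints(np.array(X,float).reshape(-1,3),cv2.Rodrigues(np.array(c["R"]))[0],np.array(c["t"],float),k,d)[0].reshape(-1,2)
def big(m,near=None):
    cs,_=cv2.findContours(m.astype(np.uint8),cv2.RETR_EXTERNAL,cv2.CHAIN_APPROX_NONE)
    return max(cs,key=cv2.contourArea)
E
python3 - <<'E'
from h import *
c=ctrl.capture("top"); im=c["image"]; hsv=cv2.cvtColor(im,cv2.COLOR_RGB2HSV)
np.save("pics/hsv.npy",hsv)
cv2.imwrite("pics/crop1.png",cv2.resize(im[135:280,150:375,::-1],None,fx=3.5,fy=3.5,interpolation=cv2.INTER_CUBIC))
for p in [(176,180),(306,220),(322,215),(300,210),(260,230),(270,172),(421,144),(360,200)]: print(p,im[p[1],p[0]],hsv[p[1],p[0]])
m=(im.max(2)<30)
m[:, :150]=0; m[:140]=0;m[275:]=0; m[:,375:]=0
q=big(m); r=cv2.approxPolyDP(q,8,True).reshape(-1,2); print(r, cv2.contourArea(q))
print(ray(c,r,0.002).round(4))
E
```

```text
(176, 180) [16 17 16] [60 15 17]
(306, 220) [50 26  9] [ 12 209  50]
(322, 215) [54 27 11] [ 11 203  54]
(300, 210) [51 27  3] [ 15 240  51]
(260, 230) [164 134  74] [ 20 140 164]
(270, 172) [75 44 19] [ 13 190  75]
(421, 144) [55 30 13] [ 12 195  55]
(360, 200) [101  76  35] [ 19 167 101]
[[181 145]
 [163 242]
 [350 271]
 [361 171]] 18510.0
[[ 0.6953  0.2548  0.002 ]
 [ 0.4658  0.2876  0.002 ]
 [ 0.4024 -0.1419  0.002 ]
 [ 0.6367 -0.1719  0.002 ]]
```

View pics/crop1.png

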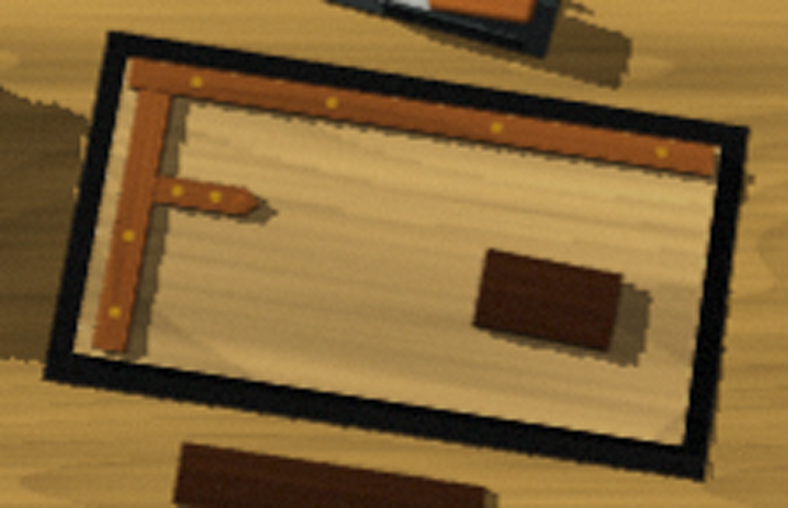

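```bash
cat >> h.py <<'E'
def rect(P):
    (cx,cy),(w,h),a=cv2.minAreaRect((P[:,:2]*1000).astype(np.float32)); b=cv2.boxPoints(((cx,cy),(w,h),a))
    a=np.radians(a)                      # w side along angle a
    if w>h: a-=np.pi/2; w,h=h,w          # now x side=w (short) at a
    a=(a+np.pi/2)%np.pi-np.pi/2
    return np.array([cx,cy])/1e3,a,(w,h)
def subline(c,pts,z): return ray(c,pts,z)
def blankmask(im):
    hsv=cv2.cvtColor(im,cv2.COLOR_RGB2HSV)
    return (hsv[:,:,1]>170)&(hsv[:,:,2]<65)
def board2(P,B):
    (o,a)=B; R=np.array([[np.cos(a),np.sin(a)],[-np.sin(a),np.cos(a)]]); return (np.atleast_2d(P)[:,:2]-o)@R.T
def world(p,B):
    o,a=B; return o+np.atleast_2d(p)@np.array([[np.cos(a),np.sin(a)],[-np.sin(a),np.cos(a)]])
E
python3 - <<'E'
from h import *
for n in("top","side"):
    c=ctrl.capture(n); im=c["image"]
    m=(im.max(2)<30)
    k=np.zeros(m.shape,np.uint8)
    bx=ray; 
    H=proj(c,[[.71,.27,0],[.46,.30,0],[.39,-.15,0],[.645,-.19,0]])
    cv2.fillPoly(k,[H.astype(int)],1); m&=k>0
    q=big(m).reshape(-1,2); r=rect(ray(c,cv2.convexHull(q).reshape(-1,2),0.002)); print(n,"mat",r)
    B=r[0],r[1]
    k[:]=0; cv2.fillPoly(k,[proj(c,np.c_[world([[-.09,-.19],[.07,-.19],[.07,.05],[-.09,.05]],B),[.03]*4]).astype(int)],1)
    m=blankmask(im)&(k>0); q=big(m).reshape(-1,2); o=im.copy(); cv2.drawContours(o,[q.reshape(-1,1,2)],-1,(0,255,0),1)
    cv2.polylines(o,[proj(c,np.c_[world([[.078,-.2],[.078,.165],[-.1,.165]],B),[.027]*3]).astype(np.int32)],False,(255,0,255))
    x0,y0=H.min(0).astype(int);x1,y1=H.max(0).astype(int)
    cv2.imwrite(f"pics/fit_{n}.png",cv2.resize(o[y0:y1,x0:x1,::-1],None,fx=2.6,fy=2.6))
    if n=="top":
        r=rect(ray(c,q,0.037)); print("blank",r,board2(r[0],B),r[1]-B[1])
E
```

```text
top mat (array([0.55012012, 0.0562735 ]), np.float64(-0.14323186080135009), (237.1455841064453, 436.9778137207031))
blank (array([ 0.5148429 , -0.03894078]), np.float64(-0.2017641468196567), (48.8760871887207, 87.22286987304688)) [[-0.02132484 -0.09927483]] -0.05853228601830662
side mat (array([0.45757651, 0.13608482]), np.float64(-0.14623031387267038), (4.73033332824707, 98.46763610839844))
```

View pics/fit_top.png

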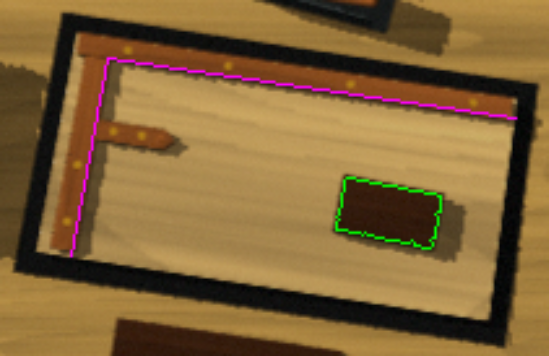

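View pics/fit_side.png

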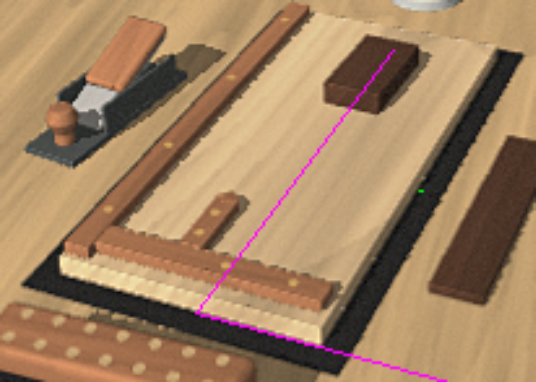

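```bash
cat >> h.py <<'E'
B=(np.array([.55012,.05627]),-.1432)
from scipy.spatial.transform import Rotation as Ro
def go(bx,by,z,yaw_y=None,pos=None,quat=None):
    """units to bring TCP to board (bx,by) m, world z; yaw_y: wanted angle of tool y relative to board y"""
    s=ctrl.read_state(); p=s["position"] if pos is None else pos; q=s["orientation"] if quat is None else quat
    R=Ro.from_quat(np.r_[q[1:],q[0]])
    w=world([bx,by],B)[0]; d=R.as_matrix().T@(np.r_[w,z]-p)/.03
    ty=B[1]+np.pi/2+(yaw_y or 0); y=np.array([np.cos(ty),np.sin(ty),0]); zz=np.array([0,0,-1.])
    rv=(R.inv()*Ro.from_matrix(np.c_[np.cross(y,zz),y,zz])).as_rotvec(degrees=True)/5
    print("d",d.round(2),"a",rv.round(2),"t",round(s["t"],2),"F",s["ft_force"].round(2))
def where():
    s=ctrl.read_state(); b=board2(s["position"],B)[0]*1e3; print("board mm",b.round(1),"z",round(s["position"][2]*1e3,1),"t",round(s["t"],2),"F",s["ft_force"].round(2),"g",round(s["grip_width"]*85.4,1))
E
python3 - <<'E'
from h import *
go(-.075,-.099,.12,0); where(); print(world([[-.075,-.099],[.053,-.165]],B))
E
```

```text
d [-15.06 -14.99   4.54] a [-0.01 -0.   -1.62] t 0.25 F [ 0.42 -0.92 -0.22]
board mm [-458.9  410.1] z 255.9 t 0.25 F [ 0.42 -0.92 -0.22] g 85.3
[[ 0.46175927 -0.03101334]
 [ 0.57903018 -0.11460481]]
```

```bash
python3 -m creep '[{"dx":-1.5,"dy":-1.5,"az":-1},{"dx":-3,"dy":-3,"az":-1.62},{"dx":-4,"dy":-4,"az":-1.62},{"dx":-5,"dy":-5,"az":-1.62},{"dx":-6,"dy":-6,"az":-1.62},{"dx":-7,"dy":-7,"az":-1.62},{"dx":-8,"dy":-8,"az":-1.62},{"dx":-9,"dy":-9,"az":-1.62},{"dx":-10,"dy":-10,"az":-1.62},{"dx":-10,"dy":-10,"az":-1.62}]' 40
python3 -c "
from h import *
go(-.075,-.099,.12,0); where()"
```

```text
d [-15.06 -14.99   4.54] a [-0.01 -0.   -1.62] t 0.25 F [ 0.42 -0.92 -0.22]
board mm [-458.9  410.1] z 255.9 t 0.25 F [ 0.42 -0.92 -0.22] g 85.3invalid input
```

```bash
python3 -m creep '[{"dx":-1.5,"dy":-1.5,"dz":0,"ax":0,"ay":0,"az":-1},{"dx":-3,"dy":-3,"dz":0,"ax":0,"ay":0,"az":-1.62}]' 40
```

```text
t: 0.45
position: [0.2025, 0.4396, 0.2557]
orientation: [0.0, 0.069, 0.998, -0.0]
ft_force: [0.7, 0.5, 0.1]
grip_width: 0.69
```

```bash
python3 -c "
from h import *
go(-.075,-.099,.12,0); where()"
python3 -m creep '[{"dx":-1,"dy":-1,"dz":0,"ax":0,"ay":0,"az":0},{"dx":-2,"dy":-2,"dz":0,"ax":0,"ay":0,"az":0},{"dx":-3,"dy":-3,"dz":0,"ax":0,"ay":0,"az":0},{"dx":-4,"dy":-4,"dz":0,"ax":0,"ay":0,"az":0},{"dx":-5,"dy":-5,"dz":0,"ax":0,"ay":0,"az":0},{"dx":-6,"dy":-6,"dz":0,"ax":0,"ay":0,"az":0},{"dx":-7,"dy":-7,"dz":0,"ax":0,"ay":0,"az":0},{"dx":-8,"dy":-8,"dz":0,"ax":0,"ay":0,"az":0},{"dx":-9,"dy":-9,"dz":0,"ax":0,"ay":0,"az":0},{"dx":-9,"dy":-10,"dz":0,"ax":0,"ay":0,"az":0}]' 40
python3 -c "
from h import *
go(-.075,-.099,.12,0); where()"
```

```text
d [-10.71 -14.35   4.53] a [-0.01  0.    0.06] t 0.45 F [0.72 0.5  0.05]
board mm [-398.8  329.8] z 255.7 t 0.45 F [0.72 0.5  0.05] g 58.9
t: 1.45
position: [0.4302, 0.1025, 0.2565]
orientation: [0.001, 0.073, 0.997, -0.0]
ft_force: [0.5, 0.8, -1.1]
grip_width: 0.466
d [-1.67 -4.25  4.55] a [ 0.    0.03 -0.02] t 1.45 F [ 0.48  0.78 -1.1 ]
board mm [-125.3   28.7] z 256.5 t 1.45 F [ 0.48  0.78 -1.1 ] g 39.8
```

```bash
python3 -m creep '[{"dx":-0.5,"dy":-1.2,"dz":0.5,"ax":0,"ay":0,"az":0},{"dx":-1,"dy":-2.4,"dz":1.5,"ax":0,"ay":0,"az":0},{"dx":-1.5,"dy":-3.5,"dz":2.5,"ax":0,"ay":0,"az":0},{"dx":-1.67,"dy":-4.25,"dz":3.5,"ax":0,"ay":0,"az":0},{"dx":-1.67,"dy":-4.25,"dz":4.5,"ax":0,"ay":0,"az":0},{"dx":-1.67,"dy":-4.25,"dz":4.5,"ax":0,"ay":0,"az":0}]'
python3 -c "
from h import *
go(-.075,-.099,.05,0); where()
for n in('side','wrist'):
    c=ctrl.capture(n); cv2.imwrite(f'pics/{n}1.png',c['image'][:,:,::-1])"
```

```text
t: 2.05
position: [0.4553, -0.0289, 0.1182]
orientation: [-0.004, 0.073, 0.997, 0.001]
ft_force: [-0.3, 0.5, 0.3]
grip_width: 0.469
d [-0.24 -0.04  2.27] a [ 0.01 -0.08 -0.02] t 2.05 F [-0.28  0.52  0.31]
board mm [-81.7 -97.8] z 118.2 t 2.05 F [-0.28  0.52  0.31] g 40.0
```

View pics/side1.png

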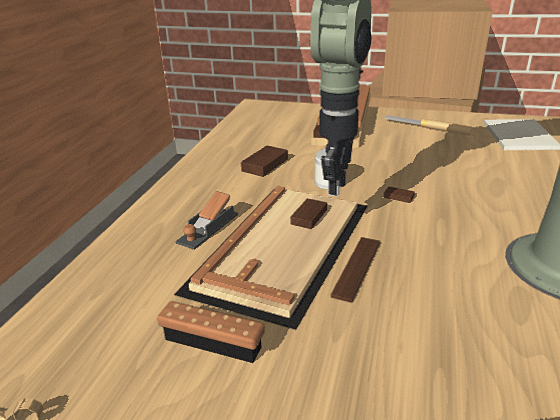

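View pics/wrist1.png

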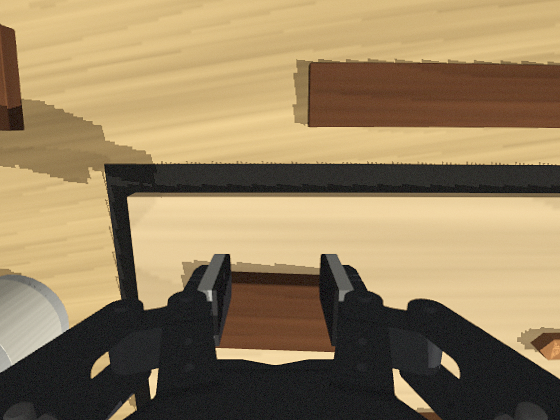

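```bash
python3 -m creep '[{"dx":-0.1,"dy":0,"dz":0.7,"ax":0,"ay":-0.08,"az":0},{"dx":-0.1,"dy":0,"dz":1.4,"ax":0,"ay":-0.08,"az":0},{"dx":-0.1,"dy":0,"dz":2.0,"ax":0,"ay":-0.08,"az":0},{"dx":-0.1,"dy":0,"dz":2.2,"ax":0,"ay":-0.08,"az":0},{"dx":-0.1,"dy":0,"dz":2.2,"ax":0,"ay":-0.08,"az":0},{"dx":-0.1,"dy":0,"dz":2.2,"ax":0,"ay":-0.08,"az":0}]'
python3 -c "
from h import *
go(-.075,-.099,.048,0); where()
for n in('side','wrist'):
    c=ctrl.capture(n); im=c['image']; im=cv2.resize(im[130:270,240:400],None,fx=4,fy=4) if n=='side' else im; cv2.imwrite(f'pics/{n}2.png',im[:,:,::-1])"
```

```text
t: 2.75
position: [0.4623, -0.0291, 0.0566]
orientation: [0.005, 0.071, 0.997, -0.0]
ft_force: [-0.3, 0.4, 0.8]
grip_width: 0.466
d [ 0.01 -0.07  0.29] a [-0.    0.1   0.01] t 2.75 F [-0.28  0.41  0.82]
board mm [-74.8 -97. ] z 56.6 t 2.75 F [-0.28  0.41  0.82] g 39.8
```

View pics/side2.png

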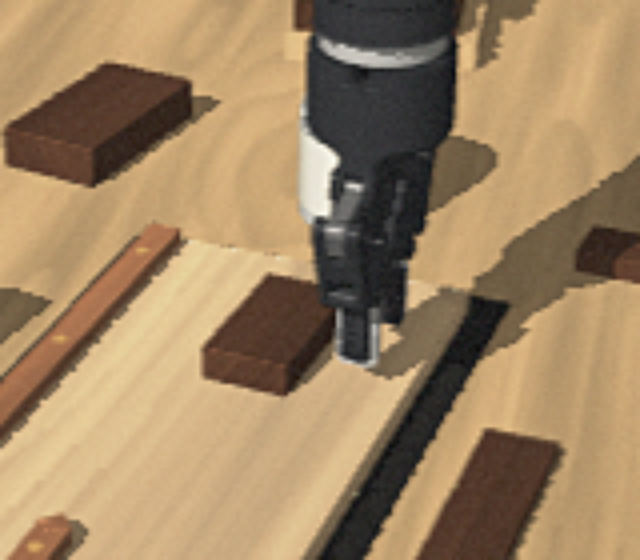

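View pics/wrist2.png

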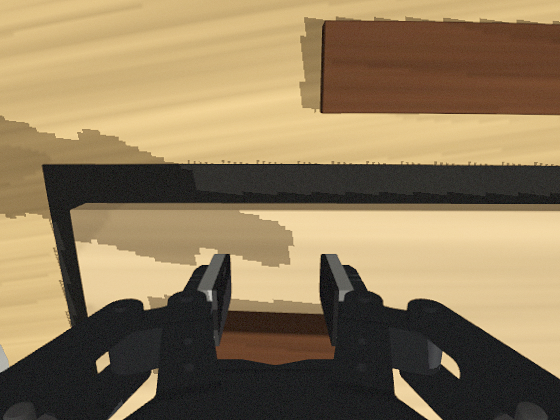

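```bash
python3 -m creep '[{"dx":0,"dy":0,"dz":0.1,"ax":0,"ay":0.1,"az":0},{"dx":0,"dy":-0.05,"dz":0.2,"ax":0,"ay":0.1,"az":0},{"dx":0,"dy":-0.05,"dz":0.3,"ax":0,"ay":0.1,"az":0},{"dx":0,"dy":-0.05,"dz":0.3,"ax":0,"ay":0.1,"az":0}]'
python3 -c "
from h import *
go(-.075,-.099,.048,0); where()"
```

```text
t: 3.25
position: [0.4606, -0.0307, 0.0458]
orientation: [-0.001, 0.072, 0.997, 0.0]
ft_force: [-0.1, -0.3, 0.6]
grip_width: 0.469
d [-0.04 -0.01 -0.07] a [ 0.   -0.03 -0.01] t 3.25 F [-0.08 -0.32  0.57]
board mm [-76.2 -98.8] z 45.8 t 3.25 F [-0.08 -0.32  0.57] g 40.1
```

```bash
python3 -m creep '[{"dx":-0.15,"dy":0,"dz":0,"ax":0,"ay":0,"az":0},{"dx":-0.3,"dy":0,"dz":0,"ax":0,"ay":0,"az":0},{"dx":-0.45,"dy":0,"dz":0,"ax":0,"ay":0,"az":0},{"dx":-0.6,"dy":0,"dz":0,"ax":0,"ay":0,"az":0},{"dx":-0.75,"dy":0,"dz":0,"ax":0,"ay":0,"az":0},{"dx":-0.9,"dy":0,"dz":0,"ax":0,"ay":0,"az":0},{"dx":-1.05,"dy":0,"dz":0,"ax":0,"ay":0,"az":0},{"dx":-1.2,"dy":0,"dz":0,"ax":0,"ay":0,"az":0},{"dx":-1.35,"dy":0,"dz":0,"ax":0,"ay":0,"az":0},{"dx":-1.5,"dy":0,"dz":0,"ax":0,"ay":0,"az":0}]'
python3 -c "
from h import *
go(-.0,-.099,.047,0); where()
for n in('side','top'):
    c=ctrl.capture(n); im=c['image']; im=cv2.resize(im[130:270,240:400],None,fx=3,fy=3) if n=='side' else cv2.resize(im[135:280,150:375],None,fx=3,fy=3); cv2.imwrite(f'pics/{n}3.png',im[:,:,::-1])"
```

```text
t: 4.25
position: [0.506, -0.0372, 0.0462]
orientation: [-0.001, 0.072, 0.997, 0.0]
ft_force: [-0.7, 0.0, -0.6]
grip_width: 0.47
d [-1.01 -0.01 -0.03] a [-0.   -0.02 -0.  ] t 4.25 F [-0.69  0.03 -0.61]
board mm [-30.3 -98.8] z 46.2 t 4.25 F [-0.69  0.03 -0.61] g 40.1
```

View pics/side3.png

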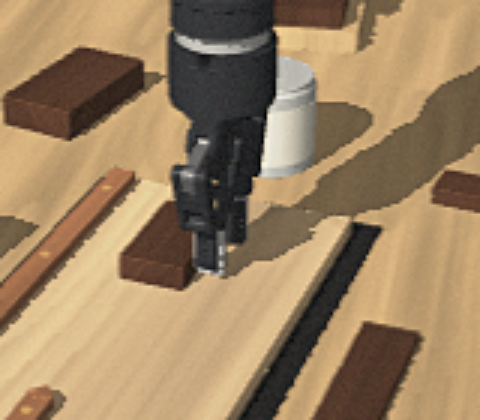

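View pics/top3.png

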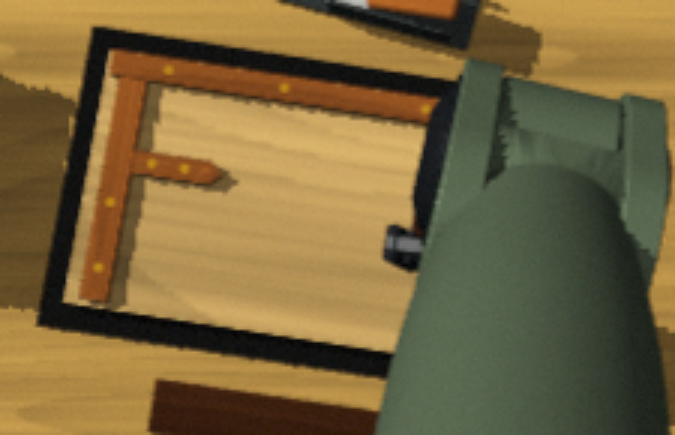

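The side crop shows the fingers at (210,260) against the blank's near side, with the blank moving towards the fence. In the top view the arm hides it.

```bash
python3 -m creep '[{"dx":-0.14,"dy":0,"dz":0,"ax":0,"ay":0,"az":0},{"dx":-0.28,"dy":0,"dz":0,"ax":0,"ay":0,"az":0},{"dx":-0.42,"dy":0,"dz":0,"ax":0,"ay":0,"az":0},{"dx":-0.56,"dy":0,"dz":0,"ax":0,"ay":0,"az":0},{"dx":-0.7,"dy":0,"dz":0,"ax":0,"ay":0,"az":0},{"dx":-0.84,"dy":0,"dz":0,"ax":0,"ay":0,"az":0},{"dx":-0.98,"dy":0,"dz":0,"ax":0,"ay":0,"az":0},{"dx":-1.12,"dy":0,"dz":0,"ax":0,"ay":0,"az":0},{"dx":-1.26,"dy":0,"dz":0,"ax":0,"ay":0,"az":0},{"dx":-1.4,"dy":0,"dz":0,"ax":0,"ay":0,"az":0}]'
python3 -c "
from h import *
go(.017,-.099,.047,0); where()
c=ctrl.capture('side'); cv2.imwrite('pics/side4.png',cv2.resize(c['image'][130:310,170:400,::-1],None,fx=3,fy=3))"
```

```text
t: 5.35
position: [0.5475, -0.0431, 0.0461]
orientation: [-0.001, 0.072, 0.997, 0.0]
ft_force: [-0.7, 1.2, 1.3]
grip_width: 0.467
d [-0.18 -0.01 -0.03] a [ 0.   -0.02 -0.  ] t 5.35 F [-0.75  1.23  1.29]
board mm [ 11.6 -98.7] z 46.1 t 5.35 F [-0.75  1.23  1.29] g 39.9
```

View pics/side4.png

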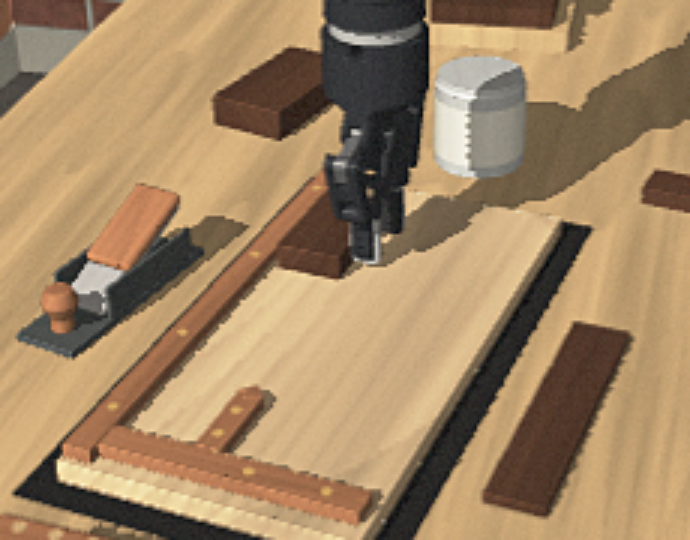

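Nearly at the fence. I keep creeping in small steps until the force rises.

```bash
python3 -m creep '[{"dx":-0.04,"dy":0,"dz":0,"ax":0,"ay":0,"az":0},{"dx":-0.08,"dy":0,"dz":0,"ax":0,"ay":0,"az":0},{"dx":-0.12,"dy":0,"dz":0,"ax":0,"ay":0,"az":0},{"dx":-0.16,"dy":0,"dz":0,"ax":0,"ay":0,"az":0}]'
python3 -m creep '[{"dx":-0.03,"dy":0,"dz":0,"ax":0,"ay":0,"az":0},{"dx":-0.06,"dy":0,"dz":0,"ax":0,"ay":0,"az":0}]'
python3 -c "
from h import *
where()"
```

```text
t: 5.8
position: [0.552, -0.0438, 0.0461]
orientation: [-0.001, 0.072, 0.997, 0.0]
ft_force: [0.0, 0.5, -0.8]
grip_width: 0.468
t: 6.0
position: [0.5531, -0.0439, 0.046]
orientation: [-0.001, 0.072, 0.997, 0.0]
ft_force: [-3.5, 0.1, 2.6]
grip_width: 0.468
board mm [ 17.3 -98.7] z 46.0 t 6.0 F [-3.46  0.1   2.6 ] g 39.9
```

Force is rising at x = 17.3 mm, which fits the fence position.

```bash
python3 -m creep '[{"dx":-0.04,"dy":0,"dz":0,"ax":0,"ay":0,"az":0},{"dx":-0.05,"dy":0,"dz":0,"ax":0,"ay":0,"az":0}]'
python3 -c "
from h import *
where()
c=ctrl.capture('side'); cv2.imwrite('pics/side5.png',cv2.resize(c['image'][170:250,230:330,::-1],None,fx=6,fy=6))"
```

```text
t: 6.2
position: [0.5532, -0.0439, 0.0458]
orientation: [-0.003, 0.072, 0.997, 0.0]
ft_force: [-6.4, 0.0, 5.2]
grip_width: 0.463
board mm [ 17.3 -98.7] z 45.8 t 6.2 F [-6.43  0.02  5.16] g 39.6
```

View pics/side5.png

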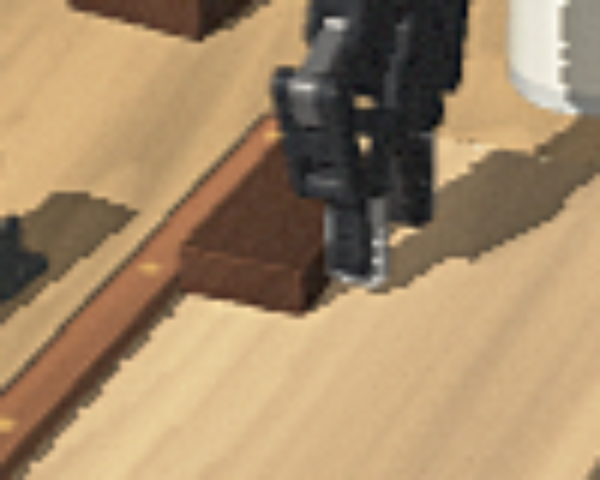

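Flat on the fence: force is 6.4 N and the blank has stopped moving. Next I back straight off, rise, and go round to the -y end.

```bash
python3 -m creep '[{"dx":0.3,"dy":0,"dz":0,"ax":0,"ay":0,"az":0},{"dx":0.8,"dy":0,"dz":0,"ax":0,"ay":0,"az":0},{"dx":1.0,"dy":0,"dz":-0.5,"ax":0,"ay":0,"az":0},{"dx":1.0,"dy":0,"dz":-1.5,"ax":0,"ay":0,"az":0},{"dx":1.0,"dy":0,"dz":-2.5,"ax":0,"ay":0,"az":0},{"dx":1.0,"dy":0,"dz":-2.5,"ax":0,"ay":0,"az":0}]' 15
python3 -c "
from h import *
print(ctrl.read_state()['q'].round(2))
for s in(1,-1): go(.053,-.185,.11,s*np.pi/2)
where()
c=ctrl.capture('side'); cv2.imwrite('pics/side6.png',cv2.resize(c['image'][170:250,230:330,::-1],None,fx=6,fy=6))"
```

```text
t: 6.85
position: [0.5287, -0.0406, 0.1251]
orientation: [0.003, 0.072, 0.997, -0.0]
ft_force: [1.1, -0.8, 0.5]
grip_width: 0.177
[-0.22  0.41 -0.43  0.72  0.   -0.07]
d [-2.01 -2.87  0.52] a [ -0.06   0.06 -18.  ] t 6.85 F [ 1.13 -0.76  0.55]
d [-2.01 -2.87  0.52] a [ 0.06  0.06 18.  ] t 6.85 F [ 1.13 -0.76  0.55]
board mm [ -7.4 -98.9] z 125.1 t 6.85 F [ 1.13 -0.76  0.55] g 15.1
```

View pics/side6.png

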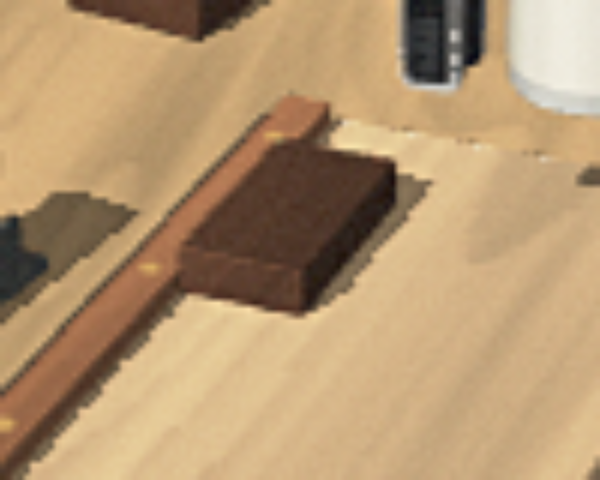

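```bash
python3 -m creep '[{"dx":-0.3,"dy":-0.4,"dz":0,"ax":0,"ay":0,"az":1.2},{"dx":-0.6,"dy":-0.8,"dz":0,"ax":0,"ay":0,"az":2.4},{"dx":-0.9,"dy":-1.2,"dz":0,"ax":0,"ay":0,"az":3.6},{"dx":-1.2,"dy":-1.6,"dz":0,"ax":0,"ay":0,"az":4.8},{"dx":-1.5,"dy":-2.0,"dz":0,"ax":0,"ay":0,"az":6},{"dx":-1.8,"dy":-2.4,"dz":0,"ax":0,"ay":0,"az":7.2},{"dx":-1.85,"dy":-2.6,"dz":0,"ax":0,"ay":0,"az":8.4},{"dx":-1.85,"dy":-2.6,"dz":0,"ax":0,"ay":0,"az":9},{"dx":-1.85,"dy":-2.6,"dz":0,"ax":0,"ay":0,"az":9}]' 15
python3 -c "
from h import *
go(.048,-.175,.11,-np.pi/2)
where()
c=ctrl.capture('top'); print(board2(ray(c,[[380,222],[399,222],[401,207]],.079),B))"
```

```text
t: 7.8
position: [0.5688, -0.1252, 0.1197]
orientation: [-0.002, 0.448, 0.894, -0.0]
ft_force: [1.1, -0.4, 0.5]
grip_width: 0.172
d [-0.04  0.13  0.32] a [-0.03 -0.02  8.99] t 7.8 F [ 1.12 -0.42  0.48]
board mm [  44.4 -176.9] z 119.7 t 7.8 F [ 1.12 -0.42  0.48] g 14.7
[[-5.98054441e-03 -2.54874470e-01]
 [ 2.23973356e-04 -2.95443268e-01]
 [ 3.33912448e-02 -2.96108138e-01]]
```

```bash
python3 -m creep '[{"dx":0,"dy":0.05,"dz":0,"ax":0,"ay":0,"az":1.2},{"dx":0,"dy":0.1,"dz":0,"ax":0,"ay":0,"az":2.4},{"dx":0,"dy":0.12,"dz":0,"ax":0,"ay":0,"az":3.6},{"dx":0,"dy":0.12,"dz":0,"ax":0,"ay":0,"az":4.8},{"dx":0,"dy":0.12,"dz":0,"ax":0,"ay":0,"az":6},{"dx":0,"dy":0.12,"dz":0,"ax":0,"ay":0,"az":7.2},{"dx":-0.04,"dy":0.12,"dz":0.3,"ax":0,"ay":0,"az":8.4},{"dx":-0.04,"dy":0.12,"dz":0.5,"ax":0,"ay":0,"az":9},{"dx":-0.04,"dy":0.12,"dz":0.5,"ax":0,"ay":0,"az":9}]' 15
python3 -c "
from h import *
go(.048,-.172,.047,-np.pi/2)
where();print(ctrl.read_state()['q'].round(2))
for n in('side','wrist'):
    c=ctrl.capture(n); im=c['image']; im=cv2.resize(im[130:270,220:380],None,fx=4,fy=4) if n=='side' else im; cv2.imwrite(f'pics/{n}7.png',im[:,:,::-1])"
```

```text
t: 8.75
position: [0.572, -0.1233, 0.1048]
orientation: [-0.002, 0.755, 0.655, -0.001]
ft_force: [-0.1, 0.1, -0.5]
grip_width: 0.173
d [0.09 0.03 1.93] a [-0.05 -0.01  0.01] t 8.75 F [-0.11  0.08 -0.5 ]
board mm [  47.3 -174.6] z 104.8 t 8.75 F [-0.11  0.08 -0.5 ] g 14.8
[-0.34  0.53 -0.29  0.75 -0.    1.37]
```

View pics/side7.png

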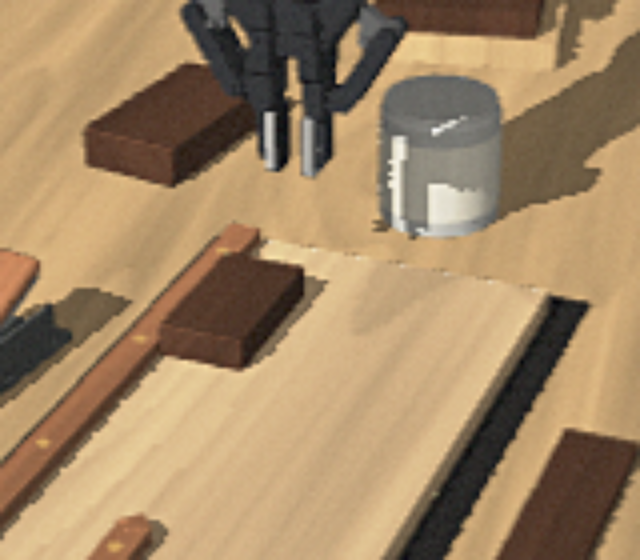

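View pics/wrist7.png

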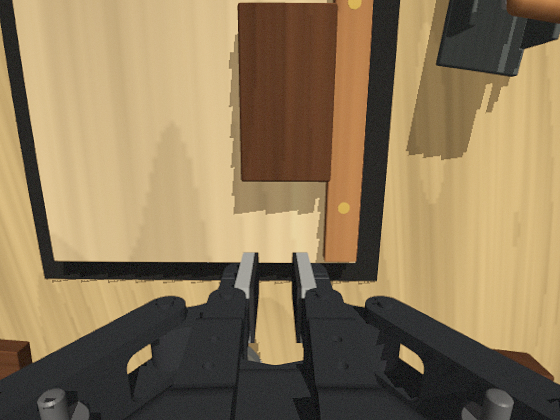

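```bash
python3 -m creep '[{"dx":0.05,"dy":0.03,"dz":0.5,"ax":0,"ay":0,"az":0},{"dx":0.05,"dy":0.03,"dz":1,"ax":0,"ay":0,"az":0},{"dx":0.05,"dy":0.03,"dz":1.4,"ax":0,"ay":0,"az":0},{"dx":0.05,"dy":0.03,"dz":1.65,"ax":0,"ay":0,"az":0},{"dx":0.05,"dy":0.03,"dz":1.65,"ax":0,"ay":0,"az":0}]'
python3 -c "
from h import *
go(.048,-.172,.047,-np.pi/2)
where()
for n in('side',):
    c=ctrl.capture(n); im=c['image']; im=cv2.resize(im[130:270,220:380],None,fx=4,fy=4) if n=='side' else im; cv2.imwrite(f'pics/{n}8.png',im[:,:,::-1])"
```

```text
t: 9.35
position: [0.5732, -0.1223, 0.0556]
orientation: [-0.001, 0.756, 0.655, -0.001]
ft_force: [0.3, 0.6, 0.6]
grip_width: 0.176
d [ 0.05 -0.01  0.29] a [-0.04 -0.    0.  ] t 9.35 F [0.3  0.56 0.56]
board mm [  48.4 -173.4] z 55.6 t 9.35 F [0.3  0.56 0.56] g 15.0
```

View pics/side8.png

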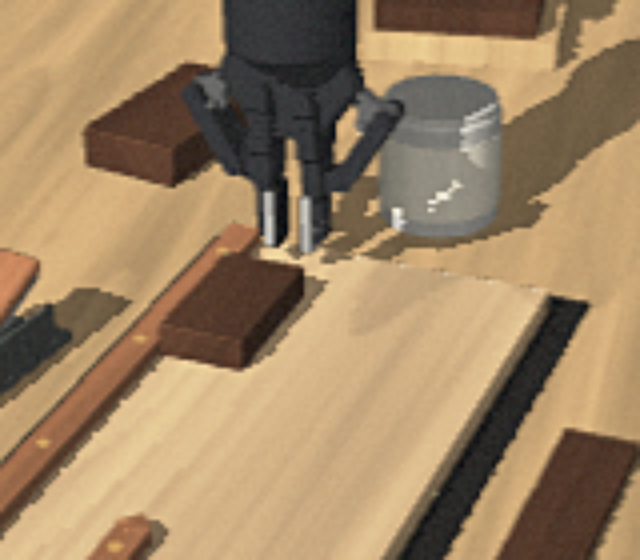

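```bash
python3 -m creep '[{"dx":0,"dy":0,"dz":0.1,"ax":0,"ay":0,"az":0},{"dx":0.0,"dy":0,"dz":0.22,"ax":0,"ay":0,"az":0},{"dx":0.05,"dy":0,"dz":0.26,"ax":0,"ay":0,"az":0},{"dx":0.1,"dy":0,"dz":0.26,"ax":0,"ay":0,"az":0},{"dx":0.2,"dy":0,"dz":0.26,"ax":0,"ay":0,"az":0},{"dx":0.3,"dy":0,"dz":0.26,"ax":0,"ay":0,"az":0},{"dx":0.4,"dy":0.02,"dz":0.26,"ax":0,"ay":0,"az":0},{"dx":0.5,"dy":0.04,"dz":0.26,"ax":0,"ay":0,"az":0}]'
python3 -c "
from h import *
where()
for n in('side','wrist'):
    c=ctrl.capture(n); im=c['image']; im=cv2.resize(im[130:270,220:380],None,fx=4,fy=4) if n=='side' else im; cv2.imwrite(f'pics/{n}9.png',im[:,:,::-1])"
```

```text
t: 10.2
position: [0.5774, -0.1075, 0.0489]
orientation: [-0.001, 0.756, 0.655, -0.001]
ft_force: [-0.5, 0.3, -0.3]
grip_width: 0.177
board mm [  50.4 -158.2] z 48.9 t 10.2 F [-0.48  0.26 -0.26] g 15.1
```

View pics/wrist9.png

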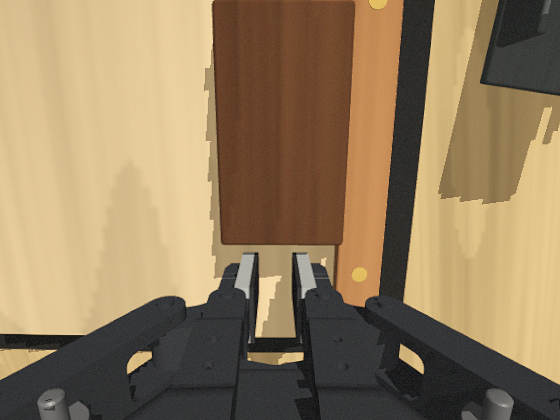

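View pics/side9.png

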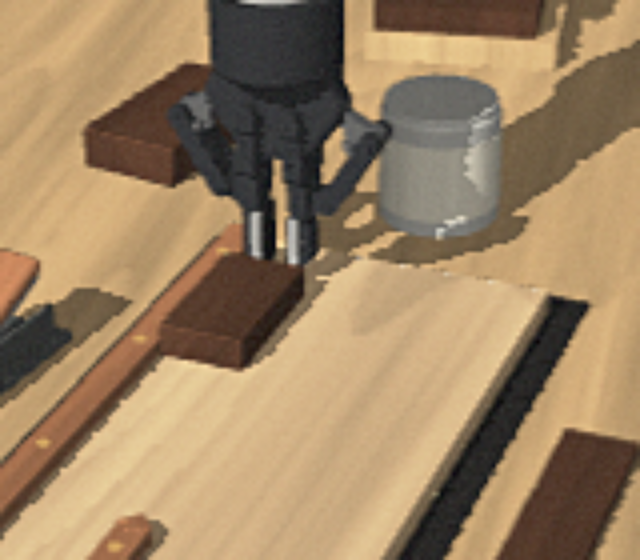

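The end of the blank is just ahead of the tips and square to them. Now the steady push along the fence, with a slight bias towards it.

```bash
python3 -m creep '[{"dx":0.1,"dy":0,"dz":0,"ax":0,"ay":0,"az":0},{"dx":0.25,"dy":0.01,"dz":0,"ax":0,"ay":0,"az":0},{"dx":0.4,"dy":0.01,"dz":0,"ax":0,"ay":0,"az":0},{"dx":0.55,"dy":0.02,"dz":0,"ax":0,"ay":0,"az":0},{"dx":0.7,"dy":0.02,"dz":0,"ax":0,"ay":0,"az":0},{"dx":0.85,"dy":0.03,"dz":0,"ax":0,"ay":0,"az":0},{"dx":1.0,"dy":0.03,"dz":0,"ax":0,"ay":0,"az":0},{"dx":1.15,"dy":0.04,"dz":0,"ax":0,"ay":0,"az":0},{"dx":1.3,"dy":0.04,"dz":0,"ax":0,"ay":0,"az":0},{"dx":1.45,"dy":0.05,"dz":0,"ax":0,"ay":0,"az":0}]'
python3 -c "
from h import *
where()
for n in('wrist',):
    c=ctrl.capture(n); im=c['image']; cv2.imwrite(f'pics/{n}10.png',im[:,:,::-1])"
```

```text
t: 11.3
position: [0.585, -0.0646, 0.0487]
orientation: [-0.001, 0.756, 0.655, -0.001]
ft_force: [-0.2, -0.7, -0.3]
grip_width: 0.175
board mm [  51.8 -114.6] z 48.7 t 11.3 F [-0.23 -0.74 -0.31] g 14.9
```

View pics/wrist10.png

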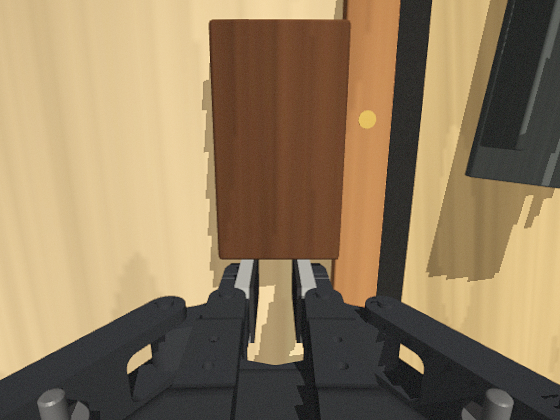

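```bash
cat >> h.py <<'E'
def wristfit(tag=None):
    c=ctrl.capture("wrist"); im=c["image"]; hsv=cv2.cvtColor(im,cv2.COLOR_RGB2HSV)
    m=((hsv[:,:,1]>120)&(hsv[:,:,2]>55)&(hsv[:,:,2]<140)&(hsv[:,:,0]<15)).astype(np.uint8); m=cv2.morphologyEx(m,cv2.MORPH_OPEN,np.ones((5,5)))
    q=big(m); o=im.copy(); cv2.drawContours(o,[q],-1,(0,255,0),1)
    P=board2(ray(c,q.reshape(-1,2),.037),B); r=rect(P); print("wrist blank",(r[0]*1e3).round(1),"yaw",round(r[1],3),np.round(r[2],1))
    q=cv2.boxPoints
    # fence inner edge: orange, at z .027
    if tag: cv2.imwrite(f"pics/{tag}.png",o[:,:,::-1])
E
python3 -c "
from h import *
wristfit('w11')"
```

```text
wrist blank [ 54.5 -57.4] yaw -0.0 [49. 88.]
```

View pics/w11.png

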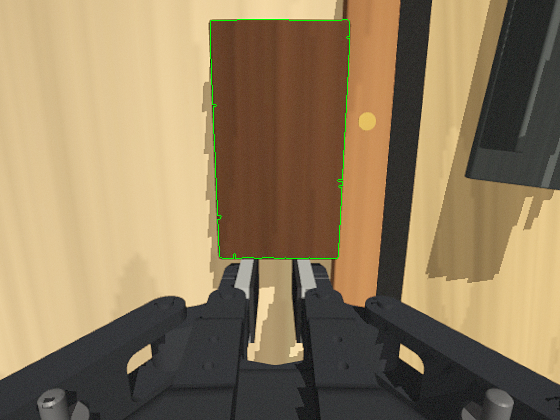

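The blank is square to the fence (yaw 0.00) and still on it, so I continue.

```bash
python3 -m creep '[{"dx":0.15,"dy":0,"dz":0,"ax":0,"ay":0,"az":0},{"dx":0.3,"dy":0.01,"dz":0,"ax":0,"ay":0,"az":0},{"dx":0.45,"dy":0.01,"dz":0,"ax":0,"ay":0,"az":0},{"dx":0.6,"dy":0.01,"dz":0,"ax":0,"ay":0,"az":0},{"dx":0.75,"dy":0.02,"dz":0,"ax":0,"ay":0,"az":0},{"dx":0.9,"dy":0.02,"dz":0,"ax":0,"ay":0,"az":0},{"dx":1.05,"dy":0.02,"dz":0,"ax":0,"ay":0,"az":0},{"dx":1.2,"dy":0.03,"dz":0,"ax":0,"ay":0,"az":0},{"dx":1.35,"dy":0.03,"dz":0,"ax":0,"ay":0,"az":0},{"dx":1.5,"dy":0.03,"dz":0,"ax":0,"ay":0,"az":0}]'
python3 -c "
from h import *
where();wristfit()"
python3 -m creep '[{"dx":0.15,"dy":0,"dz":0,"ax":0,"ay":0,"az":0},{"dx":0.3,"dy":0.01,"dz":0,"ax":0,"ay":0,"az":0},{"dx":0.45,"dy":0.01,"dz":0,"ax":0,"ay":0,"az":0},{"dx":0.6,"dy":0.01,"dz":0,"ax":0,"ay":0,"az":0},{"dx":0.75,"dy":0.02,"dz":0,"ax":0,"ay":0,"az":0},{"dx":0.9,"dy":0.02,"dz":0,"ax":0,"ay":0,"az":0},{"dx":1.05,"dy":0.02,"dz":0,"ax":0,"ay":0,"az":0},{"dx":1.2,"dy":0.03,"dz":0,"ax":0,"ay":0,"az":0},{"dx":1.35,"dy":0.03,"dz":0,"ax":0,"ay":0,"az":0},{"dx":1.5,"dy":0.03,"dz":0,"ax":0,"ay":0,"az":0}]'
python3 -c "
from h import *
where();wristfit('w12')"
```

```text
t: 12.4
position: [0.5924, -0.0201, 0.0487]
orientation: [-0.001, 0.756, 0.655, -0.0]
ft_force: [-0.7, -1.4, 0.3]
grip_width: 0.175
board mm [ 52.8 -69.5] z 48.7 t 12.4 F [-0.71 -1.36  0.28] g 14.9
wrist blank [ 54.5 -13.2] yaw -0.002 [49.  88.3]
t: 13.45
position: [0.5996, 0.0241, 0.0487]
orientation: [-0.001, 0.756, 0.655, -0.001]
ft_force: [-0.8, -0.6, 0.2]
grip_width: 0.179
board mm [ 53.6 -24.8] z 48.7 t 13.45 F [-0.78 -0.63  0.21] g 15.3
wrist blank [54.7 31.6] yaw -0.001 [49.  88.4]
```

View pics/w12.png

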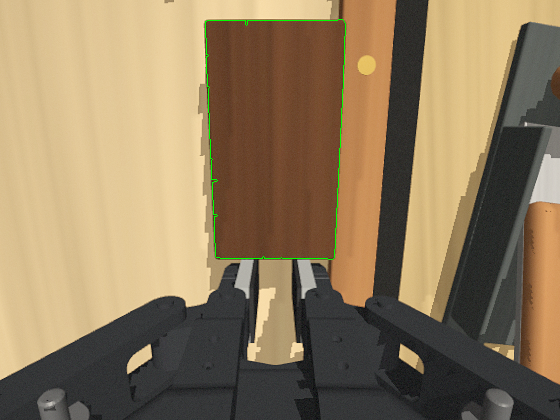

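```bash
python3 -m creep '[{"dx":0.15,"dy":0,"dz":0,"ax":0,"ay":0,"az":0},{"dx":0.3,"dy":0.01,"dz":0,"ax":0,"ay":0,"az":0},{"dx":0.45,"dy":0.01,"dz":0,"ax":0,"ay":0,"az":0},{"dx":0.6,"dy":0.01,"dz":0,"ax":0,"ay":0,"az":0},{"dx":0.75,"dy":0.01,"dz":0,"ax":0,"ay":0,"az":0},{"dx":0.9,"dy":0.01,"dz":0,"ax":0,"ay":0,"az":0},{"dx":1.05,"dy":0.01,"dz":0,"ax":0,"ay":0,"az":0},{"dx":1.2,"dy":0.02,"dz":0,"ax":0,"ay":0,"az":0},{"dx":1.35,"dy":0.02,"dz":0,"ax":0,"ay":0,"az":0},{"dx":1.5,"dy":0.02,"dz":0,"ax":0,"ay":0,"az":0}]'
python3 -c "
from h import *
where();wristfit()"
python3 -m creep '[{"dx":0.15,"dy":0,"dz":0,"ax":0,"ay":0,"az":0},{"dx":0.3,"dy":0,"dz":0,"ax":0,"ay":0,"az":0},{"dx":0.45,"dy":0,"dz":0,"ax":0,"ay":0,"az":0},{"dx":0.6,"dy":0.01,"dz":0,"ax":0,"ay":0,"az":0},{"dx":0.75,"dy":0.01,"dz":0,"ax":0,"ay":0,"az":0},{"dx":0.9,"dy":0.01,"dz":0,"ax":0,"ay":0,"az":0},{"dx":1.05,"dy":0.01,"dz":0,"ax":0,"ay":0,"az":0},{"dx":1.15,"dy":0.01,"dz":0,"ax":0,"ay":0,"az":0},{"dx":1.2,"dy":0.01,"dz":0,"ax":0,"ay":0,"az":0}]'
python3 -c "
from h import *
where();wristfit('w13')"
```

```text
t: 14.5
position: [0.6066, 0.0685, 0.0488]
orientation: [-0.001, 0.756, 0.655, -0.001]
ft_force: [-0.4, -0.9, 1.5]
grip_width: 0.177
board mm [54.2 20.1] z 48.8 t 14.5 F [-0.37 -0.92  1.5 ] g 15.1
wrist blank [54.7 76.5] yaw -0.005 [49.  88.4]
t: 15.45
position: [0.6123, 0.1043, 0.0488]
orientation: [-0.001, 0.756, 0.655, -0.0]
ft_force: [-0.3, -0.5, -0.4]
grip_width: 0.175
board mm [54.7 56.4] z 48.8 t 15.45 F [-0.27 -0.48 -0.35] g 14.9
wrist blank [ 54.8 113. ] yaw 0.001 [49.1 87.9]
```

View pics/w13.png

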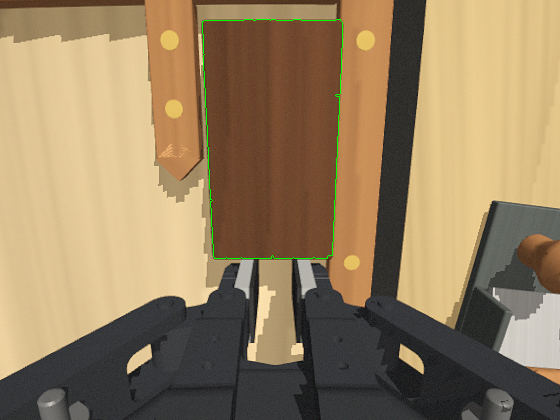

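In the pocket and against the fence, about 7 mm short of the stop. I creep in until the force rises.

```bash
python3 -m creep '[{"dx":0.05,"dy":0,"dz":0,"ax":0,"ay":0,"az":0},{"dx":0.1,"dy":0,"dz":0,"ax":0,"ay":0,"az":0},{"dx":0.15,"dy":0,"dz":0,"ax":0,"ay":0,"az":0},{"dx":0.19,"dy":0,"dz":0,"ax":0,"ay":0,"az":0}]'
python3 -m creep '[{"dx":0.03,"dy":0,"dz":0,"ax":0,"ay":0,"az":0},{"dx":0.05,"dy":0,"dz":0,"ax":0,"ay":0,"az":0}]'
python3 -c "
from h import *
where();wristfit('w14')"
```

```text
t: 15.9
position: [0.6131, 0.1095, 0.0488]
orientation: [-0.001, 0.756, 0.655, -0.0]
ft_force: [0.4, -1.3, 0.2]
grip_width: 0.179
t: 16.1
position: [0.6132, 0.111, 0.0488]
orientation: [-0.001, 0.756, 0.655, -0.001]
ft_force: [-0.4, -0.6, 0.0]
grip_width: 0.178
board mm [54.6 63.2] z 48.8 t 16.1 F [-0.43 -0.59  0.03] g 15.2
wrist blank [ 53.3 120.4] yaw -0.0 [51.6 89.3]
```

View pics/w14.png

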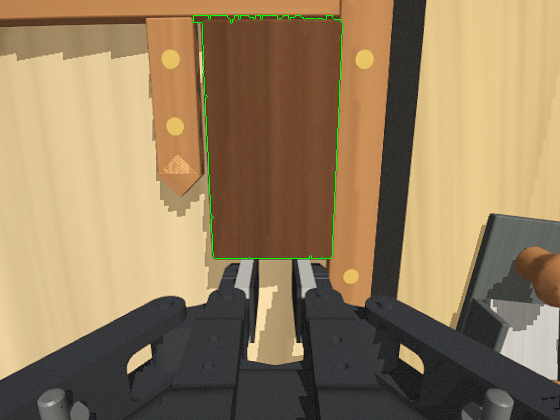

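```bash
python3 -m creep '[{"dx":0.03,"dy":0,"dz":0,"ax":0,"ay":0,"az":0},{"dx":0.06,"dy":0,"dz":0,"ax":0,"ay":0,"az":0}]'
python3 -m creep '[{"dx":0.03,"dy":0,"dz":0,"ax":0,"ay":0,"az":0},{"dx":0.06,"dy":0,"dz":0,"ax":0,"ay":0,"az":0}]'
python3 -c "
from h import *
where()"
```

```text
t: 16.35
position: [0.6135, 0.1127, 0.0488]
orientation: [-0.001, 0.756, 0.655, -0.001]
ft_force: [-0.2, -0.5, 0.9]
grip_width: 0.177
t: 16.55
position: [0.6136, 0.1144, 0.0488]
orientation: [-0.0, 0.756, 0.655, -0.001]
ft_force: [-0.6, -3.1, 1.7]
grip_width: 0.174
board mm [54.6 66.6] z 48.8 t 16.55 F [-0.58 -3.13  1.73] g 14.9
```

```bash
python3 -m creep '[{"dx":0.03,"dy":0,"dz":0,"ax":0,"ay":0,"az":0},{"dx":0.04,"dy":0,"dz":0,"ax":0,"ay":0,"az":0}]'
python3 -m creep '[{"dx":0.03,"dy":0,"dz":0,"ax":0,"ay":0,"az":0},{"dx":0.03,"dy":0,"dz":0,"ax":0,"ay":0,"az":0}]'
python3 -c "
from h import *
where()"
```

```text
t: 16.75
position: [0.6137, 0.1144, 0.0488]
orientation: [0.0, 0.756, 0.654, -0.002]
ft_force: [-1.4, -6.1, 2.5]
grip_width: 0.18
t: 16.95
position: [0.6136, 0.1145, 0.0488]
orientation: [0.001, 0.756, 0.654, -0.002]
ft_force: [-1.4, -8.1, 2.7]
grip_width: 0.176
board mm [54.6 66.7] z 48.8 t 16.95 F [-1.45 -8.11  2.74] g 15.0
```

A firm stop: 8 N and no further motion. I back off along -y, rise, move clear and look.

```bash
python3 -m creep '[{"dx":-0.2,"dy":0,"dz":0,"ax":0,"ay":0,"az":0},{"dx":-0.6,"dy":0,"dz":0,"ax":0,"ay":0,"az":0},{"dx":-1.0,"dy":0,"dz":-0.3,"ax":0,"ay":0,"az":0},{"dx":-1.2,"dy":0,"dz":-1.2,"ax":0,"ay":0,"az":0},{"dx":-1.2,"dy":0,"dz":-2.4,"ax":0,"ay":0,"az":0},{"dx":-2.2,"dy":0,"dz":-3.6,"ax":0,"ay":0,"az":0},{"dx":-3.2,"dy":-1,"dz":-4.5,"ax":0,"ay":0,"az":0},{"dx":-4.5,"dy":-2,"dz":-5,"ax":0,"ay":0,"az":0},{"dx":-5.8,"dy":-3,"dz":-5,"ax":0,"ay":0,"az":0},{"dx":-7,"dy":-4,"dz":-5,"ax":0,"ay":0,"az":0}]'
python3 -m creep '[{"dx":-1,"dy":-1,"dz":0,"ax":0,"ay":0,"az":0},{"dx":-2,"dy":-2,"dz":0,"ax":0,"ay":0,"az":0},{"dx":-3,"dy":-3,"dz":0,"ax":0,"ay":0,"az":0},{"dx":-3,"dy":-3,"dz":0,"ax":0,"ay":0,"az":0}]'
python3 - <<'E'
from h import *
where()
for n,(a,b,x,y,f) in dict(top=(135,285,110,375,3),side=(170,370,150,400,3)).items():
    c=ctrl.capture(n); im=c['image']; cv2.imwrite(f'pics/{n}20.png',cv2.resize(im[a:b,x:y,::-1],None,fx=f,fy=f))
    if n=='top':
        k=np.zeros(im.shape[:2],np.uint8); cv2.fillPoly(k,[proj(c,np.c_[world([[.02,.06],[.085,.06],[.085,.172],[.02,.172]],B),[.037]*4]).astype(int)],1)
        hsv=cv2.cvtColor(im,cv2.COLOR_RGB2HSV)
        m=(hsv[:,:,2]<65)&(hsv[:,:,1]>170)&(k>0); r=rect(board2(ray(c,big(m).reshape(-1,2),.037),B)); print(r)
E
```

```text
t: 17.95
position: [0.4643, -0.0758, 0.2004]
orientation: [0.001, 0.756, 0.655, 0.0]
ft_force: [0.5, -1.7, -0.6]
grip_width: 0.177
t: 18.35
position: [0.3598, -0.1523, 0.1995]
orientation: [-0.001, 0.758, 0.652, -0.001]
ft_force: [-0.1, -1.0, 0.3]
grip_width: 0.173
board mm [-158.6 -233.6] z 199.5 t 18.35 F [-0.11 -0.96  0.31] g 14.8
(array([0.05097522, 0.11824568]), np.float64(-0.002124270443501608), (49.73619079589844, 88.18836975097656))
```

View pics/top20.png

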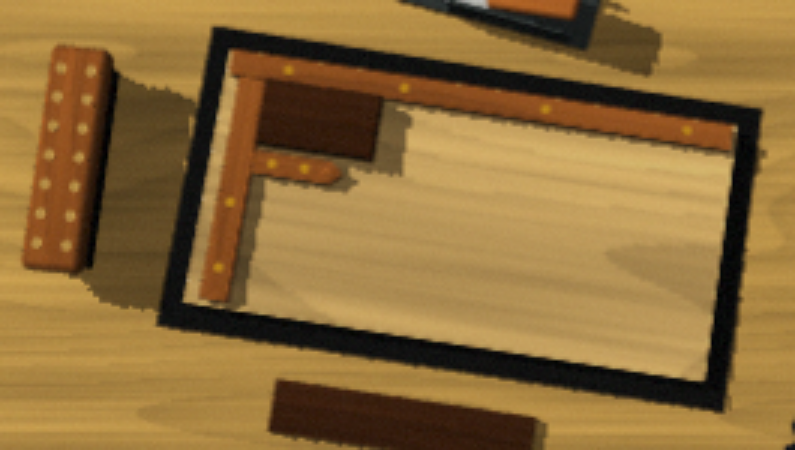

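View pics/side20.png

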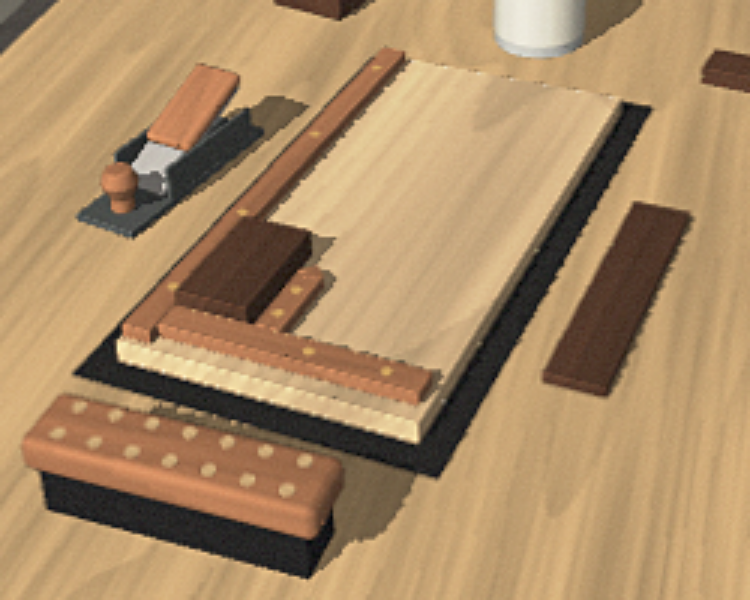

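Run:
```python
from h import *
c=ctrl.capture('top'); im=c['image']; cv2.imwrite('pics/top21.png',cv2.resize(im[145:200,180:250,::-1],None,fx=10,fy=10,interpolation=cv2.INTER_NEAREST))
c=ctrl.capture('side'); im=c['image']; cv2.imwrite('pics/side21.png',cv2.resize(im[235:290,190:270,::-1],None,fx=9,fy=9,interpolation=cv2.INTER_NEAREST))
```

```text
(no output)
```

View pics/top21.png

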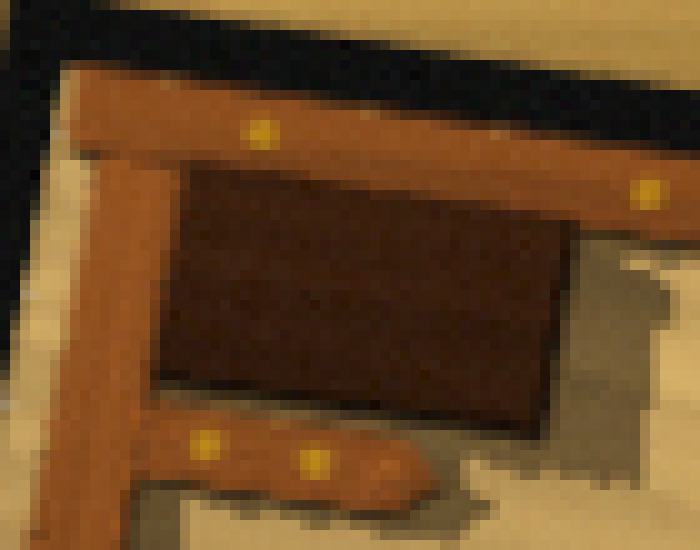

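View pics/side21.png

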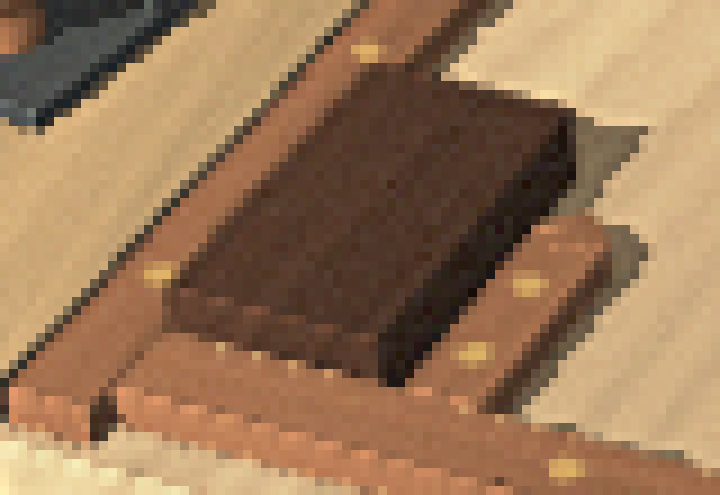

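In both close crops the blank's long side is on the fence and its end is on the stop with no gap showing. The strip left beside the keeper is even. The hand is well clear, so I hand the job in.

```bash
python3 -c "
from plant import ctrl
print(ctrl.sign_off())"
```

```text
the job is handed in; nothing more can be done
None
```

The blank is home in the corner pocket and the job is handed in, at about 18.5 s of the 48 s allowed.

**What I did:**
- I pushed the middle-sized blank across with two open fingertips until it stopped flat on the fence, at about 6 N.
- I went round to its -y end and slid it steadily along with a slight bias towards the fence. It came to a firm stop at about 8 N.
- I never squeezed or lifted it. The hand then backed off and finished about 0.2 m up, off the board's near corner.

**Last checks:**
- **Along the slide:** the wrist camera put the blank at x 54.5 to 54.8 mm with yaw within 0.005 rad, so it stayed on the fence throughout.
- **Final views:** no gap shows at the fence or the end stop. The brush, slat and keeper look as before, and so do the parts of the plane and tin in view.
- **Disagreement:** the final top-view fit gave (51.0, 118.2) mm against the nominal (53, 120). That is about 2 mm short each way, while the wrist camera read 1.5 to 2 mm over in x. I took both as calibration and mask error, since the contact forces and close crops showed it seated.
- **One refused move:** my first move command was rejected as invalid before anything moved. I put this down to keys left out of the rows, as later calls with every key given were accepted.

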